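# Slide the glue scraper home in the tool rack

### The arm

A 6-joint arm with a two-finger parallel gripper is mounted at the origin on the work surface. World frame = base frame: x ahead of the robot, y to its left, z up, the work surface at z = 0. Lengths are in m, angles in degrees, forces in N, time in s.
With the tool pointing down it reaches from about 0.225 to 0.875 m from the base axis. Payload 3.4 kg.
Tool frame: the origin (TCP) lies midway between the tips of the shut fingers; the grasp point (between the pads) lies 19 mm behind it; z points along the fingers, y is the line along which they close (so a half turn about z gives the same grasp; the last joint's range is limited). The gripper opens to 85 mm and grips with 20 to 120 N. Pads are 22 mm wide; open, the fingers measure 114 mm over their backs; the gripper's body (76 mm by 85 mm) begins 54 mm behind the grasp point. The pads swing forward as they close: fully open they stand 13 mm farther back than shut.
Start: joints at [-70.245, 15.808, 86.224, -0, 77.962, -6.933], TCP at [0.258, -0.514, 0.231] pointing down, gripper open.
Joint ranges: [-165.64, 165.64], [-43.16, 119.46], [12.63, 154.43], [-67.54, 247.53], [6.08, 155.33], [-154.97, 154.97]. Speed limits (degrees/s): [147.25, 147.25, 180, 180, 180, 180].

### API

Orientations are given as [roll, pitch, yaw] about the fixed x, y, z axes, in that order (R = Rz(yaw) Ry(pitch) Rx(roll)).
In Python, from rig import monitor, vision, env gives the robot as it stands.
- The arm moves only by the shell command python3 -m creep 'ROWS'. ROWS is JSON, a list of rows, each a list of 5 numbers: the shift along the world's x, y, z as a fraction of full scale, then the turn about the world's z as a fraction of full scale, then the opening, from 0 (shut) to 1 (fully open). A call has 1 to 8 rows; each row shifts and turns the commanded pose from where the row before left it; what a row does not reach is not made up. Full scale, the value 1, is 50 mm for a shift and 6 degrees for a turn. A row lasts 1/10 s, in which the tool goes at most 50 mm and 8.59 degrees, less where a joint would pass 70% of its speed; a pose out of reach is approached as far as the arm can. A call with a number of a shift or a turn outside -1 to 1 is refused whole. A call with a gripper value outside its range is refused whole. The fingers move at their own pace and stop on an object; the grip force is fixed at half the most. Time passes only in rows, so rows that do not move let the fingers close. It gives the time, the measured TCP pose, the force, the opening and the grip force at its end, in the units of the state.
- monitor.get_state(): the state, without advancing time (a new reading comes with each control period).
- vision.capture(name): name is "scene" or "top" or "wrist"; returns (picture, depth): 384x512x3 uint8, red, green, blue; 384x512 float32, m along the optical axis (not along the pixel's ray), 0 where there is no reading.
- vision.camera_params(name): a dict with "vfov" (degrees; the focal length in pixels is half the picture's height over the tangent of half this angle, whatever the lens; pixels are square), "cx", "cy" (the principal point, pixels), "D" ([k1, k2, p1, p2, k3] as OpenCV has them; the pictures are not rectified), "extrinsics" (4x4, takes a point from world to camera coordinates). Camera axes: x right, y down, z forward; pixel columns grow to the right and rows downward; lengths in m; the calibration is good to about 2 mm. A picture is of the moment at which its call begins: read the wrist's pose just before it. camera_params takes no time and is no camera call; for the wrist camera it gives the pose at the moment of the call.
- env.close_job(): hands the job in; it is judged then, once.
The state is a dict: "clock": time; "qpos": joint angles; "dq": joint speeds; "tau": joint torques, N m; "position": TCP position; "tcp_rot": TCP orientation; "force": force on the tool from outside, world axes, zero at the start; "ft_torque": the same for the moment, N m; "grip_width": finger opening in m; "finger_force": force on a finger pad.
Only numpy, scipy, OpenCV 4.12 (cv2) and the standard library are available. Lean on these libraries where they do the work, as an engineer would, in place of code of your own. Each camera call takes 0.05 s, during which the arm holds its last target. There are 200 camera calls.

### The job

Put the red-handled glue scraper away: slide its blade, gently and edge first, into the empty slot of the red-topped pocket in the sloping tool rack, past the spring roller, until it is fully home: its edge has pressed the hidden cork pad flat on the depth stop, without shoving the stop itself out of its setting. Then let go of it. Leave everything else on the bench where it is.

Things in the scene. Friction and masses are not known exactly. Their poses are not given: they have to be found in the camera images.
- scraper: Flat-backed glue scraper, red handle, lying on its back; 110-225 g. Origin on the flat underside below the best grip point. x to the blade, y across, z up out of the back. Handle: x -75 to +40 mm, 24 wide, 22 thick (z 0-22). Steel blade: x +40 to +125 mm, 50 wide, 4 thick (z 0-4), underside flush with the handle's.
- scraper_tip (a point): Middle of the blade's front edge, on the underside (x = +125 mm of the scraper).
- slot: Empty slot of the fixed plywood pocket with the red roof; it slopes 35 deg down from its mouth, which faces away from the robot. Origin: middle of the mouth at floor level, 82 mm above the bench. x points out of the slot and 35 deg up, y along its width, z square to its floor (up). Opening 54 mm wide (y), 6 mm high (z 0-6). Roof 10 mm thick, ends at x = 0. Over 45 N from the scraper splits it.
- slot_sill (a point): Outer edge of the sill, middle: the slot's floor runs on outside the mouth as an open sill without sides, x 0 to +18 mm of the slot, 88 mm wide. A blade can be laid on it and felt, then slid in.
- pad (a joint): Cork pad, 50 mm wide, on the depth stop at the inner end of the slot, out of sight. The stop's setting differs each time and is not told: the untouched pad's face lies anywhere from 42 to 66 mm inside the mouth. Value: m it is pressed towards the stop (0 untouched, 0.004 = flat on the stop). Yields at about 2 N and stays where it is pushed.
- stop (a joint): Depth stop behind the pad, clamped by friction only. Value: m it has been shoved deeper out of its setting (0 as set, at most 0.012). It stays put until the pad is flat and the blade then pushes on it with more than 14 N (beyond the roller's drag).
- catch (a joint): Brass spring roller in the slot's roof, 16 mm across, lying along y, centred at x = -30 mm of the slot, reaching down to 2.5 mm above the floor. Value: m it is lifted (0 at rest, up to 0.006). Passing it takes about 3 to 6 N of push along the slot; it then goes on gripping the blade, which does not fall home by itself.
- rack: Fixed dark plank under the rack, 120 (x) x 300 (y) x 12 mm, origin under its centre; y runs along the row of three pockets, 95 mm apart, in varying order.
- side_a: Neighbour pocket, blue roof, same build, filled: a blue handle, 24 mm wide, reaches 130 mm out of its mouth along the slope. Fixed. Origin on the plank; its mouth is 15 mm towards +x and 70 mm up.
- side_b: Neighbour pocket, yellow roof, filled: a round wooden handle, 24 mm thick, reaches 135 mm out of its mouth. Fixed. Origin as for side_a.
- hammer: Bystander: claw hammer lying flat, about 300 mm long.
- glue: Bystander: orange glue bottle, 56 mm across, 170 mm tall, standing.
- jar: Bystander: glass jar with steel cap, 76 mm across, 110 mm tall, standing.
- square: Bystander: try square lying flat, wooden stock 110 mm, steel blade 180 mm, origin under the stock.
- offcut: Bystander: pale wooden offcut 160 x 60 x 20 mm lying flat.
- brush: Bystander: bench brush lying flat.

How it is judged:
By the outcome, as a careful person would: the job done as asked, in the order asked, and still so for the second after the job is handed in, with the robot touching nothing.
It also fails if it takes over 70 s, if anything falls off the work surface, if the arm or the gripper's body presses on something with over 40 N, if the wrist force passes 120 N, or if a joint passes its speed limit or range.

## Working session

There is one attempt and no reset: what is moved stays moved. The work goes in short steps, Python scripts to look and compute and a shell command to move; the robot and the scene stay as the last step left them, time stands still between calls to the robot, and variables do not carry over. Pictures are saved under pics/ and viewed, at most 10 in all, crops included, and the job is handed in when it is done.

```bash
ls; mkdir -p pics
python3 - <<'E'
from rig import monitor, vision
import cv2,numpy as np
s=monitor.get_state();print({k:np.round(v,3) for k,v in s.items()})
for n in("scene","top"):
    p,d=vision.capture(n);np.savez(n+".npz",p=p,d=d,**{k:np.array(v) for k,v in vision.camera_params(n).items()})
    cv2.imwrite(f"pics/{n}0.png",cv2.resize(p[...,::-1],(800,600)))
    print(n,vision.camera_params(n))
E
```

```text
pics
{'clock': np.float64(0.0), 'qpos': array([-70.243,  15.85 ,  86.295,  -0.   ,  77.963,  -6.933]), 'dq': array([-0.104,  0.094,  0.008, -0.06 , -0.009,  0.003]), 'tau': array([-3.0000e-03, -4.1678e+01, -2.4581e+01, -0.0000e+00,  1.1000e-02,
       -0.0000e+00]), 'position': array([ 0.258, -0.513,  0.23 ]), 'tcp_rot': array([-1.79893e+02, -1.30000e-02,  2.66890e+01]), 'force': array([ 0.415,  0.106, -0.359]), 'ft_torque': array([-0.064,  0.012, -0.004]), 'finger_force': np.float64(0.0), 'grip_width': np.float64(0.086)}
scene {'vfov': 57.80649460287022, 'cx': 254.27284541736114, 'cy': 194.9707344039144, 'D': array([-0.06173273,  0.        ,  0.        ,  0.        ,  0.        ]), 'extrinsics': array([[ 0.43520426,  0.90024715,  0.01234208, -0.28245238],
       [ 0.76931427, -0.3647165 , -0.52453544, -0.379937  ],
       [-0.46771017,  0.23777499, -0.85129915,  1.49576303],
       [ 0.        ,  0.        ,  0.        ,  1.        ]])}
top {'vfov': 53.65249142239967, 'cx': 257.8824329742773, 'cy': 187.32248245746894, 'D': array([-0.04852664,  0.        ,  0.        ,  0.        ,  0.        ]), 'extrinsics': array([[ 1.84213627e-02, -9.99822779e-01,  3.88124429e-03,
         1.67461638e-02],
       [-9.85200731e-01, -1.88133177e-02, -1.70368951e-01,
         5.34088907e-01],
       [ 1.70411777e-01, -6.85376474e-04, -9.85372699e-01,
         1.41020194e+00],
       [ 0.00000000e+00,  0.00000000e+00,  0.00000000e+00,
         1.00000000e+00]])}
```

View pics/scene0.png

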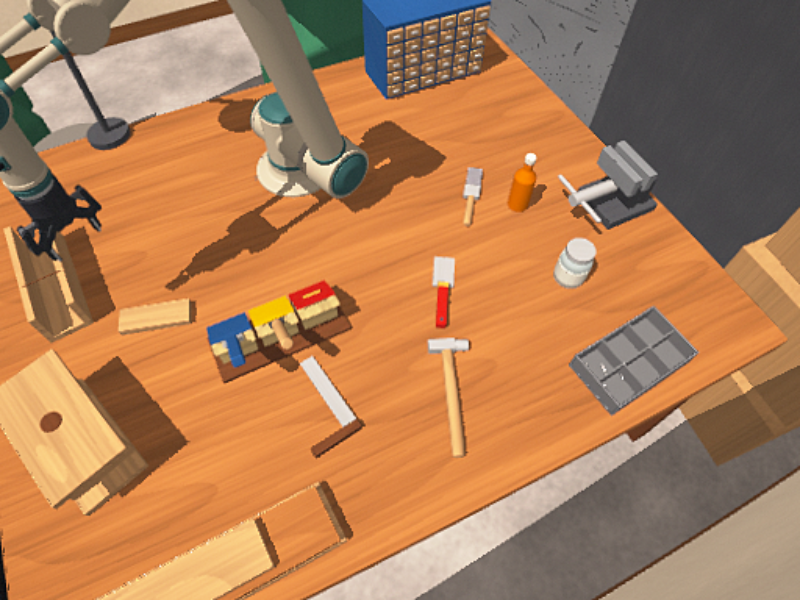

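View pics/top0.png

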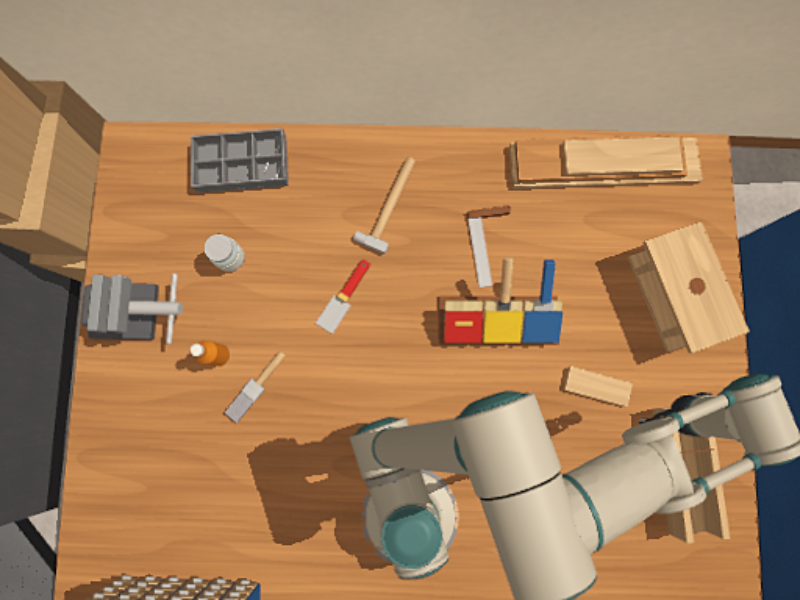

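I see the red scraper at top-picture (345,297), blade toward the robot-left. The rack is at (500,320), red pocket on its left end (463,325), yellow in the middle, blue on the right; mouths face up (+x).

```bash
cat > h.py <<'E'
import numpy as np,cv2
def cam(c,s=(384,512)):
    f=s[0]/2/np.tan(np.radians(float(c["vfov"]))/2)
    return np.array([[f,0,float(c["cx"])],[0,f,float(c["cy"])],[0,0,1]]),np.array(c["D"],float),np.array(c["extrinsics"])
def rays(c,uv):
    K,D,E=cam(c);n=cv2.undistortPoints(np.float64(uv).reshape(-1,1,2),K,D)[:,0]
    R=E[:3,:3];return -R.T@E[:3,3],np.c_[n,np.ones(len(n))]@R
def plane(c,uv,z):
    o,d=rays(c,uv);return o+d*((z-o[2])/d[:,2])[:,None]
def pts(c,d,m):
    v,u=np.nonzero(m&(d>0));o,r=rays(c,np.c_[u,v]);return np.c_[u,v],o+r*d[v,u][:,None]
def proj(c,X):
    K,D,E=cam(c);return cv2.projectPoints(np.float64(X).reshape(-1,3),cv2.Rodrigues(E[:3,:3])[0],E[:3,3],K,D)[0][:,0]
def hsv(p):return cv2.cvtColor(p,cv2.COLOR_RGB2HSV)
def mask(p,c):
    h,s,v=cv2.split(hsv(p))
    return {"red":((h<5)|(h>174))&(s>190)&(v>90),"yellow":(abs(h.astype(int)-25)<5)&(s>200)&(v>120),"blue":(abs(h.astype(int)-107)<8)&(s>150)&(v>60)}[c]
E
python3 - <<'E'
from h import *
for n in("top","scene"):
    c=np.load(n+".npz");p,d=c["p"],c["d"]
    for col in("red","yellow","blue"):
        k,l,st,ce=cv2.connectedComponentsWithStats(mask(p,col).astype(np.uint8))
        for i in range(1,k):
            if st[i,4]<40:continue
            uv,X=pts(c,d,l==i)
            if not len(X) or np.linalg.norm(X.mean(0))>1:continue
            r=cv2.minAreaRect(X[:,:2].astype(np.float32)*1000)
            print(n,col,st[i],X.mean(0).round(3),"z",np.percentile(X[:,2],[2,50,98]).round(3),[np.round(a,1) for a in r])
E
```

```text
top red [219 166  17  24 143] [0.573 0.149 0.02 ] z [0.009 0.021 0.027] [array([575.5, 147.9]), array([23.9, 98.2]), np.float64(60.2)]
top red [285 199  24  21 406] [ 0.449 -0.119  0.071] z [0.046 0.071 0.095] [array([ 449.1, -123.2]), array([70.1, 95.2]), np.float64(3.7)]
top yellow [310 199  24  20 434] [ 0.452 -0.213  0.072] z [0.048 0.073 0.095] [array([ 453.3, -213.3]), array([67.9, 84.9]), np.float64(1.0)]
top blue [346 167   9  27 162] [ 0.551 -0.305  0.146] z [0.118 0.147 0.173] [array([ 550.6, -305.3]), array([87. , 22.3]), np.float64(0.6)]
top blue [335 199  25  20 425] [ 0.454 -0.308  0.073] z [0.049 0.072 0.096] [array([ 454.4, -307.4]), array([67.2, 87.4]), np.float64(0.5)]
top blue [158 374   8  10  45] [-0.168  0.352  0.055] z [0.019 0.053 0.11 ] [array([-174. ,  350.9]), array([31.1,  6.3]), np.float64(11.5)]
scene red [185 180  29  18 239] [ 0.461 -0.12   0.079] z [0.053 0.085 0.096] [array([ 454.5, -119.3]), array([67.4, 86.3]), np.float64(1.8)]
scene red [279 184   8  26 165] [0.581 0.145 0.021] z [0.008 0.022 0.027] [array([578.5, 146.6]), array([23.2, 99.7]), np.float64(59.1)]
scene yellow [159 189  29  20 305] [ 0.462 -0.214  0.079] z [0.053 0.083 0.096] [array([ 448.7, -214.7]), array([83.4, 89.8]), np.float64(0.1)]
scene blue [ 232    0   82   63 1539] [-0.213  0.421  0.193] z [0.018 0.235 0.243] [array([-173.4,  486.6]), array([369.2, 148.3]), np.float64(65.2)]
scene blue [133 201  27  34 413] [ 0.5   -0.308  0.105] z [0.057 0.091 0.172] [array([ 514.7, -306.4]), array([173. ,  84.4]), np.float64(2.4)]
```

Run:
```python
from h import *
c=np.load("top.npz");p=c["p"][...,::-1];s=np.load("scene.npz")["p"][...,::-1]
a=cv2.resize(p[150:240,190:370],None,fx=4,fy=4,interpolation=2);b=cv2.resize(s[150:255,120:300],None,fx=4,fy=4,interpolation=2)[:240]
cv2.imwrite("pics/crop1.png",np.vstack([a,b]))
```

```text
(no output)
```

View pics/crop1.png

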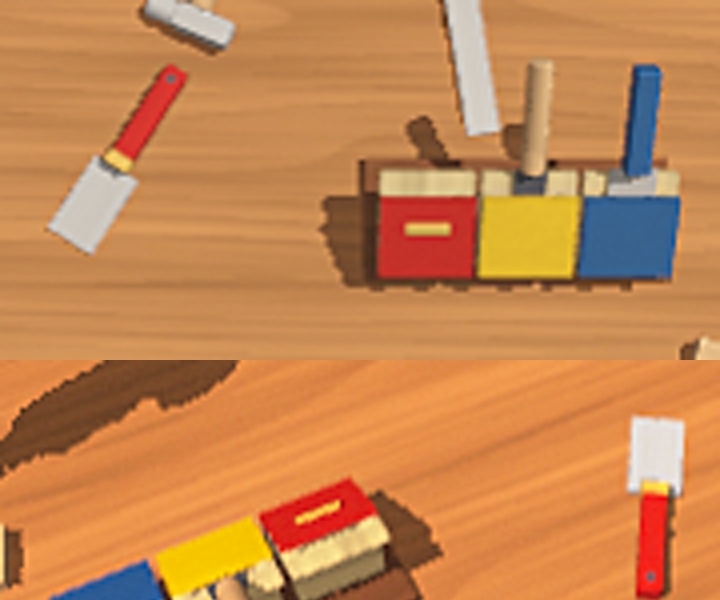

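Run:
```python
from h import *
for n,roi in(("top",(195,190,232,222)),("scene",(272,160,298,184))):
    c=np.load(n+".npz");p=c["p"];m=np.zeros(p.shape[:2],bool);h=hsv(p)
    u0,v0,u1,v1=roi;m[v0:v1,u0:u1]=((h[...,1]<70)&(h[...,2]>130))[v0:v1,u0:u1]
    uv=np.argwhere(m)[:,::-1];X=plane(c,uv,.004);r=cv2.minAreaRect(X[:,:2].astype(np.float32)*1000);print(n,"blade",len(uv),[np.round(a,1) for a in r],cv2.boxPoints(r).round(0).tolist())
    k,l,st,ce=cv2.connectedComponentsWithStats(mask(p,"red").astype(np.uint8))
    for i in range(1,k):
        w=ce[i]
        if st[i,4]>100:
            X=plane(c,np.argwhere(l==i)[:,::-1],.020)
            if X[:,1].mean()>.05: r=cv2.minAreaRect(X[:,:2].astype(np.float32)*1000);print(n,"handle z20",[np.round(a,1) for a in r])
# roof front edges, top: first row of colour per column, half-level interpolation on pale->colour (blue channel/any)
c=np.load("top.npz");p=c["p"].astype(float)
pf=[]
for col,cols,ch in(("red",range(289,306),1),("yellow",list(range(312,318))+list(range(328,332)),2),("blue",list(range(338,344))+list(range(358,360)),0)):
    e=[]
    for u in cols:
        s=p[192:206,u,ch];a,b=s[4:7].max(),s[-3:].mean();j=np.nonzero((s[:-1]>(a+b)/2)&(s[1:]<=(a+b)/2))[0]
        if len(j):e.append((u,192+j[-1]+(s[j[-1]]-(a+b)/2)/(s[j[-1]]-s[j[-1]+1])))
    X=plane(c,np.array(e),.0951);print(col,X.mean(0).round(4),np.polyfit(X[:,1],X[:,0],1).round(3));pf.append(X)
X=np.vstack(pf);print("all",np.polyfit(X[:,1],X[:,0],1))
for col,y in(("red",0),("yellow",0),("blue",0)):
    m=mask(c["p"],col).copy();m[:202]=0;m[216:]=0;m[:,:270]=0
    e=[]
    for v in range(203,214):
        r=np.nonzero(m[v])[0];e.append((r.min()-.5,v));e.append((r.max()+.5,v))
    e=np.array(e);_,D=pts(c,c["d"],m)
    o,r=rays(c,e);L=[];
    # roof plane height by depth at row
    q=np.array([o+r[i]*c["d"][int(e[i,1]),int(e[i,0].mean())+(2 if i%2==0 else -2)] for i in range(len(e))])
    print(col,"ymax",q[::2,1].mean().round(4),"ymin",q[1::2,1].mean().round(4))
```

```text
top blade 270 [array([483.6, 203.2]), array([51. , 84.6]), np.float64(59.4)] [[434.0, 203.0], [507.0, 160.0], [533.0, 204.0], [460.0, 247.0]]
top handle z20 [array([575.6, 147.3]), array([24.4, 97.7]), np.float64(59.6)]
scene blade 223 [array([485.7, 201.6]), array([49.1, 86.1]), np.float64(61.1)] [[436.0, 201.0], [511.0, 159.0], [535.0, 202.0], [460.0, 244.0]]
scene handle z20 [array([581.5, 144.7]), array([ 23.5, 106.3]), np.float64(59.0)]
red [ 0.4859 -0.1182  0.0951] [-0.022  0.483]
yellow [ 0.4878 -0.2051  0.0951] [-0.024  0.483]
blue [ 0.4895 -0.2961  0.0951] [-0.014  0.486]
all [-0.02049413  0.4834964 ]
red ymax -0.0743 ymin -0.1624
yellow ymax -0.1706 ymin -0.2556
blue ymax -0.2644 ymin -1.265
```

```bash
python3 -m creep '[[0.37,0.84,0,-0.6,0.6],[0.37,0.84,0,-0.6,0.6],[0.37,0.84,0,-0.6,0.6],[0.37,0.84,0,-0.6,0.6],[0.37,0.84,0,-0.6,0.6],[0.37,0.84,0,-0.6,0.6],[0.37,0.84,0,-0.6,0.6],[0.37,0.84,0,-0.6,0.6]]'; python3 -m creep '[[0.37,0.84,0,-0.6,0.6],[0.37,0.84,0,-0.6,0.6],[0.37,0.84,0,-0.6,0.6],[0.37,0.84,0,-0.6,0.6],[0.37,0.84,0,-0.6,0.6],[0.37,0.84,0,-0.6,0.6],[0.37,0.84,0,-0.6,0.6],[0,0,0,0,0.6]]'
```

```text
clock: 0.9
position: [0.4064, -0.1759, 0.2311]
tcp_rot: [-180.0, 0.0, -2.3]
force: [0.8, 0.3, 0.5]
grip_width: 0.0511
finger_force: 0.0
clock: 1.7
position: [0.5374, 0.1212, 0.2305]
tcp_rot: [-179.8, 0.0, -27.0]
force: [-0.8, -0.9, 0.4]
grip_width: 0.0509
finger_force: 0.0
```

```bash
python3 -m creep '[[0.37,0.79,0,-0.57,0.6],[0,0,0,0,0.6],[0,0,-0.8,0,0.6],[0,0,-0.8,0,0.6],[0,0,-0.7,0,0.6],[0,0,0,0,0.6],[0,0,0,0,0.6]]'
python3 - <<'E'
from rig import monitor,vision
import cv2
p,d=vision.capture("wrist");print(vision.camera_params("wrist")["extrinsics"].round(3));cv2.imwrite("pics/w1.png",p[...,::-1])
E
```

```text
clock: 2.4
position: [0.554, 0.1549, 0.1165]
tcp_rot: [179.9, 0.0, -30.7]
force: [-0.5, 0.7, 0.9]
grip_width: 0.0515
finger_force: 0.0
[[-0.511 -0.86  -0.002  0.416]
 [-0.831  0.493  0.257  0.38 ]
 [-0.22   0.133 -0.966  0.369]
 [ 0.     0.     0.     1.   ]]
```

View pics/w1.png

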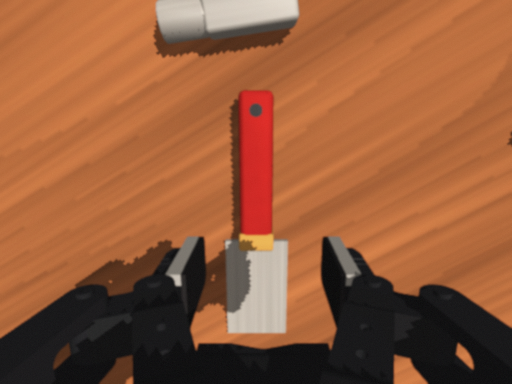

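The wrist view shows the scraper straight up the picture, handle (240–273, 92–248), blade (227–287, 240–332), and finger midline near column 263. It is well aligned, and I will measure the residual.

Run:
```python
from h import *
from rig import monitor,vision
c=vision.camera_params("wrist");p=cv2.imread("pics/w1.png")[...,::-1].copy()
X=plane(c,np.argwhere(mask(p,"red"))[:,::-1],.022)[:,:2]*1000
print([np.round(a,1) for a in cv2.minAreaRect(X.astype(np.float32))])
tip=plane(c,[(228,332),(287,332)],.004);col=plane(c,[(241,248),(273,248)],.022);print(tip.round(4),col.mean(0).round(4))
s=monitor.get_state();t=s["position"];a=np.radians(149.6);b=np.array([np.cos(a),np.sin(a)])
o=tip.mean(0)[:2]-.125*b;print("origin",o,"from collar",col.mean(0)[:2]-.04*b,"delta",o-t[:2],s["tcp_rot"])
```

```text
[array([576.9, 147.6]), array([ 23.3, 101.4]), np.float64(59.2)]
[[0.4618 0.2451 0.004 ]
 [0.4358 0.2013 0.004 ]] [0.5226 0.1789 0.022 ]
origin [0.55657122 0.15992438] from collar [0.55712583 0.1586952 ] delta [0.00130317 0.00465551] [-1.79934875e+02 -1.00966849e-01 -3.07483301e+01]
```

```bash
python3 -m creep '[[0.04,0.1,-0.6,0,0.6],[0,0,-0.7,0,0.6],[0,0,-0.5,0,0.6],[0,0,-0.3,0,0.6],[0,0,-0.1,0,0.6],[0,0,0,0,0.6],[0,0,0,0,0.6]]'; python3 -m creep '[[0,0,-0.04,0,0.45],[0,0,0,0,0.35],[0,0,0,0,0],[0,0,0,0,0],[0,0,0,0,0],[0,0,0,0,0]]'
```

```text
clock: 3.15
position: [0.5579, 0.1609, 0.0082]
tcp_rot: [-179.9, -0.2, -30.7]
force: [-0.6, -0.5, 0.5]
grip_width: 0.0511
finger_force: 0.0
clock: 3.75
position: [0.5567, 0.1608, 0.0052]
tcp_rot: [-180.0, -0.1, -30.7]
force: [-1.0, -0.5, 5.8]
grip_width: 0.0225
finger_force: 60.9
```

```bash
python3 -m creep '[[0,0,0.4,0,0],[0,0,0.8,0,0],[0,0,0.8,0,0],[0.6,0,0.5,0.8,0],[0.8,0,0,0.9,0],[0.8,0,0,0.9,0],[0.8,0,0,0.9,0],[0.8,0,0,0.9,0]]'; python3 -m creep '[[0.6,-0.6,0,0.9,0],[0,-0.9,0,0,0],[0,-0.9,0,0,0],[0,-0.9,0,0,0],[0,-0.9,0,0,0],[0,-0.9,0,0,0],[0,-0.9,0,0,0],[0,-0.9,0,0,0]]'; python3 -m creep '[[0,-0.9,0,0,0],[0,-0.7,0,0,0],[0,-0.4,0,0,0],[0,0,0,0,0],[0,0,0,0,0],[0,0,0,0,0]]'
python3 - <<'E'
from rig import monitor,vision
import cv2,numpy as np
print(monitor.get_state()["position"])
for n in("scene","wrist"):
    c=vision.camera_params(n);p,d=vision.capture(n);np.savez(n+"1.npz",p=p,d=d,**{k:np.array(v) for k,v in c.items()})
    cv2.imwrite("pics/s2%s.png"%n,p[...,::-1])
a=cv2.imread("pics/s2scene.png")[130:320,60:330];b=cv2.imread("pics/s2wrist.png")
cv2.imwrite("pics/s2.png",np.hstack([cv2.resize(a,(426,300)),cv2.resize(b,(370,300))]))
E
```

```text
clock: 4.55
position: [0.7473, 0.1607, 0.1287]
tcp_rot: [180.0, 0.1, -4.1]
force: [0.4, 0.5, -1.3]
grip_width: 0.0226
finger_force: 59.9
clock: 5.35
position: [0.7757, -0.1859, 0.1283]
tcp_rot: [-180.0, 0.1, 1.1]
force: [0.9, -0.4, -1.6]
grip_width: 0.0222
finger_force: 59.9
clock: 5.95
position: [0.7765, -0.2819, 0.1291]
tcp_rot: [-179.9, 0.0, 1.2]
force: [-0.3, 0.2, -2.0]
grip_width: 0.0226
finger_force: 59.9
[ 0.77648328 -0.28186032  0.12913081]
```

View pics/s2.png

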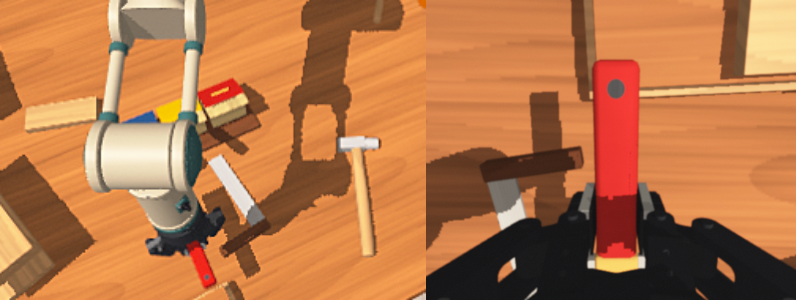

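The scraper is held level, gripped at its front handle end and pointing along the rack. Next I move in under the blue handle and lift to feel contact.

```bash
python3 -m creep '[[0,-0.42,0,0,0],[-0.4,0,0,0,0],[-0.5,0,0,0,0],[-0.4,0,0,0,0],[0,0,0,0,0],[0,0,0.3,0,0],[0,0,0.1,0,0],[0,0,0,0,0]]'; python3 -m creep '[[0,0,0.05,0,0],[0,0,0.05,0,0],[0,0,0,0,0]]';python3 -m creep '[[0,0,0.05,0,0],[0,0,0.05,0,0],[0,0,0,0,0]]'
```

```text
clock: 6.85
position: [0.7139, -0.3056, 0.151]
tcp_rot: [179.9, -0.3, 1.1]
force: [2.1, 0.3, -3.3]
grip_width: 0.0226
finger_force: 59.7
clock: 7.15
position: [0.713, -0.3052, 0.1545]
tcp_rot: [180.0, -0.2, 1.1]
force: [6.6, 0.1, -5.4]
grip_width: 0.0226
finger_force: 59.3
clock: 7.45
position: [0.7117, -0.3052, 0.1595]
tcp_rot: [180.0, -0.0, 1.1]
force: [4.9, -0.3, -5.5]
grip_width: 0.0226
finger_force: 59.2
```

```bash
python3 -m creep '[[0,0,0.12,0,0],[-0.02,0,0.13,0,0],[0,0,0,0,0]]'; python3 -m creep '[[-0.03,0,0.15,0,0],[-0.05,0,0.15,0,0],[-0.04,0,0.12,0,0],[0,0,0,0,0]]'; python3 -m creep '[[-0.06,0,0.14,0,0],[-0.06,0,0.13,0,0],[-0.06,0,0.12,0,0],[0,0,0,0,0]]'
python3 - <<'E'
from rig import monitor,vision
import cv2,numpy as np
a,d=vision.capture("scene");b,d=vision.capture("wrist")
a=a[130:320,60:330,::-1];b=b[...,::-1]
cv2.imwrite("pics/s3.png",np.hstack([cv2.resize(a,(426,300)),cv2.resize(b,(370,300))]))
E
```

```text
clock: 7.75
position: [0.7097, -0.3055, 0.1731]
tcp_rot: [180.0, 0.0, 1.1]
force: [1.2, -0.1, -4.0]
grip_width: 0.0224
finger_force: 59.1
clock: 8.15
position: [0.7038, -0.3054, 0.1943]
tcp_rot: [180.0, -0.0, 1.0]
force: [1.0, -0.7, -4.3]
grip_width: 0.0223
finger_force: 59.1
clock: 8.55
position: [0.6947, -0.3052, 0.2136]
tcp_rot: [180.0, -0.0, 1.0]
force: [1.6, -0.4, -4.7]
grip_width: 0.0228
finger_force: 59.2
```

View pics/s3.png

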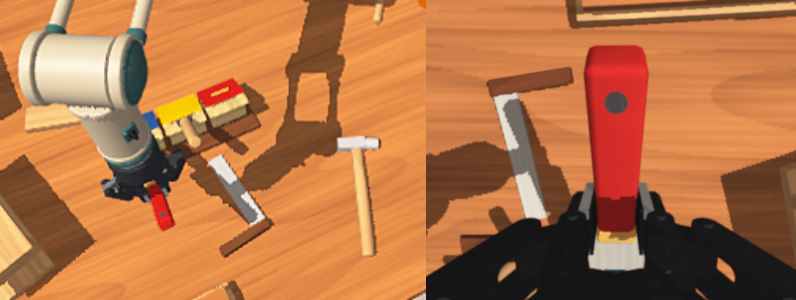

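The scraper is pivoting in the grip as planned, tail rising (end at (615,75) in the wrist half). I continue until it lies flush under the sloping handle.

```bash
python3 -m creep '[[-0.06,0,0.1,0,0],[0,0,0,0,0]]'; python3 -m creep '[[-0.03,0,0.05,0,0],[0,0,0,0,0]]';  python3 -m creep '[[-0.02,0,0.04,0,0],[0,0,0,0,0]]'
cat > tilt.py <<'E'
from h import *
from rig import monitor,vision
s=monitor.get_state();c=vision.camera_params("wrist");p,d=vision.capture("wrist")
m=mask(p,"red").astype(np.uint8);m=cv2.erode(m,np.ones((5,5),np.uint8))>0
uv,X=pts(c,d,m);ps=np.radians(1.1);u=np.array([np.cos(ps),np.sin(ps),0]);
P=X-s["position"];a=P@u;z=P[:,2]
k=np.ones(len(a),bool)
for _ in range(8):
    f=np.polyfit(a[k],z[k],1);k=abs(z-np.polyval(f,a))<.002
print("tilt",np.degrees(np.arctan(f[0])).round(2),"top offset at tcp",f[1].round(4),"n",k.sum(),len(k),"a range",np.percentile(a,[1,99]).round(4),"resid",np.std((z-np.polyval(f,a))[k]).round(5))
print(s["position"].round(4),s["force"].round(2))
E
python3 tilt.py
```

```text
clock: 8.85
position: [0.6919, -0.3054, 0.2178]
tcp_rot: [180.0, 0.0, 1.1]
force: [0.8, -0.2, -4.7]
grip_width: 0.0224
finger_force: 59.1
clock: 9.05
position: [0.6905, -0.3052, 0.2198]
tcp_rot: [-180.0, 0.0, 1.1]
force: [1.2, 0.3, -5.9]
grip_width: 0.0223
finger_force: 59.2
clock: 9.25
position: [0.6893, -0.3053, 0.2217]
tcp_rot: [-180.0, 0.1, 1.1]
force: [0.3, -0.7, -5.7]
grip_width: 0.0226
finger_force: 59.1
tilt 33.5 top offset at tcp 0.014 n 11577 14313 a range [-0.0139  0.0739] resid 0.00066
[ 0.6893 -0.3053  0.2217] [ 0.32 -0.69 -5.72]
```

```bash
python3 -m creep '[[-0.03,0,0.05,0,0],[0,0,0,0,0]]'; python3 tilt.py
```

```text
clock: 9.5
position: [0.6881, -0.3052, 0.2245]
tcp_rot: [-180.0, 0.0, 1.1]
force: [0.5, -0.2, -7.0]
grip_width: 0.0221
finger_force: 59.0
tilt 34.91 top offset at tcp 0.0139 n 11357 14344 a range [-0.0135  0.0735] resid 0.00065
[ 0.6881 -0.3052  0.2245] [ 0.52 -0.21 -6.96]
```

```bash
python3 -m creep '[[-0.01,0,0.03,0,0],[0,0,0,0,0]]'; python3 tilt.py
```

```text
clock: 9.75
position: [0.6877, -0.3052, 0.226]
tcp_rot: [-180.0, -0.0, 1.1]
force: [-0.0, -0.1, -7.2]
grip_width: 0.0224
finger_force: 59.0
tilt 35.56 top offset at tcp 0.0138 n 11255 14333 a range [-0.0132  0.0732] resid 0.00066
[ 0.6877 -0.3052  0.226 ] [-0.05 -0.08 -7.16]
```

```bash
python3 - <<'E'
from h import *
c=np.load("wrist1.npz");p,d=c["p"],c["d"];t=np.array([.7765,-.2819,.1291])
m=cv2.erode(mask(p,"red").astype(np.uint8),np.ones((3,3),np.uint8))>0
uv,X=pts(c,d,m);P=X-t;ps=np.radians(1.1);u=np.array([np.cos(ps),np.sin(ps),0]);w=np.array([-np.sin(ps),np.cos(ps),0])
a,b,z=P@u,P@w,P[:,2];k=abs(z-np.median(z))<.003
print(np.polyfit(a[k],z[k],1),np.polyfit(a[k],b[k],1),np.percentile(a,[1,50,99]),np.percentile(b,[1,99]),np.median(z))
E
python3 -m creep '[[0,0,-0.06,0,0],[0.04,0,-0.04,0,0],[0.2,0,0.1,0,0],[0.5,0,0.3,0,0],[0.5,0,0.2,0,0],[0.1,0,0,0,0],[0,0,0,0,0],[0,0,0,0,0]]'
python3 tilt.py
python3 - <<'E'
import numpy as np
from rig import vision
for n in("scene","top","wrist"):
    c=vision.camera_params(n);p,d=vision.capture(n);np.savez(n+"2.npz",p=p,d=d,**{k:np.array(v) for k,v in c.items()})
    if n=="wrist":import cv2;cv2.imwrite("pics/w4.png",p[...,::-1])
E
```

```text
[-0.0024568   0.01603445] [ 0.00330454 -0.00036329] [-0.02651174  0.02771155  0.07203427] [-0.01105167  0.01046296] 0.016019641052917227
clock: 10.6
position: [0.7535, -0.3052, 0.2501]
tcp_rot: [-180.0, 0.2, 1.1]
force: [-0.4, 0.2, -1.9]
grip_width: 0.0227
finger_force: 59.5
tilt 34.36 top offset at tcp 0.0137 n 11498 14374 a range [-0.0137  0.0739] resid 0.00066
[ 0.7535 -0.3052  0.2501] [-0.41  0.23 -1.95]
```

View pics/w4.png

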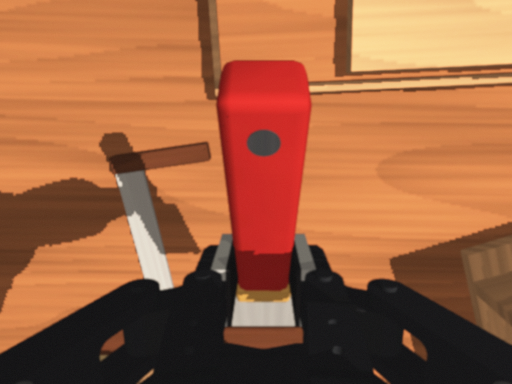

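The wrist view shows the scraper held tilted: tail end face at rows 62–100, top-rear edge near row 101 at columns 220–308. I locate the tip from that.

Run:
```python
from h import *
c=np.load("wrist2.npz");p,d=c["p"],c["d"];t=np.array([.7535,-.3052,.2501])
m=cv2.erode(mask(p,"red").astype(np.uint8),np.ones((3,3),np.uint8))>0
uv,X=pts(c,d,m);P=X-t;ps=np.radians(1.1);u=np.array([np.cos(ps),np.sin(ps),0]);w=np.array([-np.sin(ps),np.cos(ps),0])
a,b,z=P@u,P@w,P[:,2];k=a<.045
for _ in range(9):
    f=np.polyfit(a[k],z[k],1);k=(abs(z-np.polyval(f,a))<.0015)&(a<.055)
th=np.arctan(f[0]);T=np.array([np.cos(th),np.sin(th)]);N=np.array([-np.sin(th),np.cos(th)])
al=np.c_[a,z]@T;nn=np.c_[a,z]@N
n0=np.median(nn[k]);print("tilt",np.degrees(th),"top normal off",n0,"axis b fit",np.polyfit(al[k],b[k],1),"b",np.percentile(b[k],[1,50,99]))
top=abs(nn-n0)<.0012;print("tail along",np.percentile(al[top],[90,99,99.8]),"max along",np.percentile(al,[99,99.8]), "n min at tail",np.percentile(nn[al>np.percentile(al,97)],[2,50])-n0)
tail=np.percentile(al,99.5)+.0007
O=(tail-.075)*T+(n0-.022)*N;tip=O-.125*T
print("O(a,z)",O.round(4),"tip(a,z)",tip.round(4))
# blade check: grey below handle in wrist image
h=hsv(p);g=(h[...,1]<60)&(h[...,2]>140);g[:295]=0;g[335:]=0;g[:,:232]=0;g[:,300:]=0
uv,X=pts(c,d,g);P=X-t;q=np.c_[P@u,P[:,2]];print("blade top normal rel top",np.median(q@N)-n0,"expected -.018; along",np.percentile(q@T,[2,98]))
```

```text
tilt 34.625584382485876 top normal off 0.011638393644269237 axis b fit [-0.00122956 -0.00061089] b [-0.01110066 -0.00066522  0.00969306]
tail along [0.08265829 0.08606829 0.0866364 ] max along [0.08763092 0.08787106] n min at tail [-0.01596145 -0.00872819]
O(a,z) [ 0.017  -0.0009] tip(a,z) [-0.0859 -0.0719]
blade top normal rel top -0.01787669970592689 expected -.018; along [-0.11090786 -0.07041651]
```

```bash
python3 -m creep '[[-0.2,0.2,0.8,0,0],[-0.9,0.5,0.2,0,0],[-1,0.55,0,0,0],[-1,0.55,0,0,0],[-1,0.55,0,0,0],[-1,0.55,0,0,0],[-1,0.5,0,0,0],[-0.9,0.34,0,0,0]]'; python3 -m creep '[[0,0,0,0,0],[0,0,0,0,0],[0,0,0,0,0]]'
python3 - <<'E'
import numpy as np,cv2
from rig import vision,monitor
print(monitor.get_state()["position"])
n="wrist";c=vision.camera_params(n);p,d=vision.capture(n);np.savez(n+"3.npz",p=p,d=d,t=monitor.get_state()["position"],**{k:np.array(v) for k,v in c.items()})
cv2.imwrite("pics/w5.png",p[...,::-1])
E
```

```text
clock: 11.6
position: [0.4341, -0.1342, 0.3005]
tcp_rot: [180.0, -0.0, 1.1]
force: [0.1, -0.4, -1.5]
grip_width: 0.0227
finger_force: 59.5
clock: 11.9
position: [0.4376, -0.1362, 0.301]
tcp_rot: [179.9, -0.1, 1.0]
force: [0.2, -0.1, -1.1]
grip_width: 0.0226
finger_force: 59.6
[ 0.43757728 -0.13621676  0.30098527]
```

View pics/w5.png

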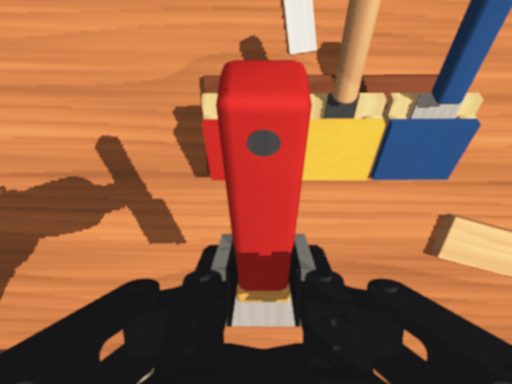

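The red roof's front-left corner is near (203,121), the yellow/blue gap at (387,119), and the blue front-right corner at (479,118).

```bash
cat > roof.py <<'E'
from h import *
ps=np.radians(1.17);n=np.array([-np.sin(np.radians(35))*np.cos(ps),-np.sin(np.radians(35))*np.sin(ps),np.cos(np.radians(35))])
P0=np.array([.4859,-.1182,.0951]);yv=np.array([-np.sin(ps),np.cos(ps),0])
def onroof(c,uv):
    o,r=rays(c,uv);return o+r*(((P0-o)@n)/(r@n))[:,None]
def edges(c,masks,rows,rng):
    out={}
    for col in masks:
        m=mask(c["p"],col);m[:, :rng[0]]=0;m[:,rng[1]:]=0;L=[];R=[]
        for v in rows:
            r=np.nonzero(m[v])[0]
            if len(r)>15:L.append((r.min()-.5,v));R.append((r.max()+.5,v))
        for s,e in(("L",L),("R",R)):
            X=onroof(c,e)@yv;out[col+s]=(np.median(X).round(4),np.std(X).round(4))
    return out
if __name__=="__main__":
    c=np.load("wrist3.npz");print(edges(c,["red","yellow","blue"],range(124,172,1),(190,500)))
    c=np.load("top.npz");print(edges(c,["red","yellow","blue"],range(202,216),(270,380)))
    # front edge row in wrist: pale->blue/yellow
    c=np.load("wrist3.npz");p=c["p"].astype(float);e=[]
    for u in list(range(362,380))+list(range(394,408))+list(range(463,474)):
        s=p[108:128,u,0]; m=(mask(c["p"],"yellow")|mask(c["p"],"blue"))[108:128,u];j=np.nonzero(m)[0]
        if len(j):e.append((u,108+j[0]-.5))
    X=plane(c,np.array(e),.0951);f=np.polyfit(X[:,1],X[:,0],1);print("front",f,np.polyval(f,-.1182),X[:,0].std())
E
python3 roof.py
```

```text
Traceback (most recent call last):
  File "roof.py", line 17, in <module>
    c=np.load("wrist3.npz");print(edges(c,["red","yellow","blue"],range(124,172,1),(190,500)))
                                  ~~~~~^^^^^^^^^^^^^^^^^^^^^^^^^^^^^^^^^^^^^^^^^^^^^^^^^^^^^^
  File "roof.py", line 14, in edges
    X=onroof(c,e)@yv;out[col+s]=(np.median(X).round(4),np.std(X).round(4))
      ~~~~~~^^^^^
  File "roof.py", line 5, in onroof
    o,r=rays(c,uv);return o+r*(((P0-o)@n)/(r@n))[:,None]
        ~~~~^^^^^^
  File "h.py", line 6, in rays
    K,D,E=cam(c);n=cv2.undistortPoints(np.float64(uv).reshape(-1,1,2),K,D)[:,0]
                   ~~~~~~~~~~~~~~~~~~~^^^^^^^^^^^^^^^^^^^^^^^^^^^^^^^^^^^^
cv2.error: OpenCV(4.12.0) /io/opencv/modules/calib3d/src/undistort.dispatch.cpp:347: error: (-215:Assertion failed) CV_IS_MAT(_src) && CV_IS_MAT(_dst) && (_src->rows == 1 || _src->cols == 1) && (_dst->rows == 1 || _dst->cols == 1) && _src->cols + _src->rows - 1 == _dst->rows + _dst->cols - 1 && (CV_MAT_TYPE(_src->type) == CV_32FC2 || CV_MAT_TYPE(_src->type) == CV_64FC2) && (CV_MAT_TYPE(_dst->type) == CV_32FC2 || CV_MAT_TYPE(_dst->type) == CV_64FC2) in function 'cvUndistortPointsInternal'
```

```bash
sed -i 's/(abs(h.astype(int)-25)<5)&(s>200)&(v>120)/(abs(h.astype(int)-24)<6)\&(s>185)\&(v>120)/' h.py; sed -i 's/if len(r)>15:/if len(r)>15 or (len(r)>4 and col=="red"):/; s/        for s,e in/        if not L: print(col,"none"); continue\n        for s,e in/' roof.py; python3 roof.py; python3 -c "
from h import *
p=np.load('wrist3.npz')['p'];print(hsv(p)[150,[212,340,420]])"
```

```text
yellow none
{'redL': (np.float64(-0.0834), np.float64(0.0004)), 'redR': (np.float64(-0.1902), np.float64(0.0003)), 'blueL': (np.float64(-0.2728), np.float64(0.0004)), 'blueR': (np.float64(-0.3616), np.float64(0.0003))}
{'redL': (np.float64(-0.0834), np.float64(0.0009)), 'redR': (np.float64(-0.1718), np.float64(0.0011)), 'yellowL': (np.float64(-0.1778), np.float64(0.0011)), 'yellowR': (np.float64(-0.2661), np.float64(0.0012)), 'blueL': (np.float64(-0.2744), np.float64(0.0012)), 'blueR': (np.float64(-0.3605), np.float64(0.0011))}
front [-0.0290617   0.48023719] 0.4836722857119739 0.000977702096517961
[[  1 207 207]
 [ 23 179 245]
 [107 167 130]]
```

```bash
python3 -m creep '[[0.6,0.43,0,0,0],[0.9,0,0,0,0],[0.9,0,0,0,0],[0.7,0,0,0,0],[0.31,0,0,0,0],[0,0,-0.6,0,0],[0,0,-0.8,0,0],[0,0,-0.5,0,0]]'; python3 -m creep '[[0,0,-0.3,0,0],[0,0,-0.1,0,0],[0,0,0,0,0],[0,0,0,0,0]]'; python3 tilt.py
```

```text
clock: 12.75
position: [0.6076, -0.1143, 0.2014]
tcp_rot: [-179.9, 0.2, 1.1]
force: [-0.2, 0.3, -1.7]
grip_width: 0.0228
finger_force: 59.5
clock: 13.15
position: [0.6086, -0.1146, 0.186]
tcp_rot: [180.0, -0.1, 1.1]
force: [-0.2, -0.5, -0.9]
grip_width: 0.0229
finger_force: 59.5
tilt 34.62 top offset at tcp 0.0138 n 11450 14511 a range [-0.1234  0.0737] resid 0.00065
[ 0.6086 -0.1146  0.186 ] [-0.16 -0.46 -0.88]
```

```bash
python3 -m creep '[[-0.2,0,-0.14,0,0],[-0.2,0,-0.14,0,0],[-0.12,0,-0.09,0,0],[0,0,0,0,0],[0,0,0,0,0]]'; python3 -m creep '[[0,0,-0.05,0,0],[0,0,-0.05,0,0],[0,0,0,0,0]]'; python3 -m creep '[[0,0,-0.04,0,0],[0,0,0,0,0]]'
```

```text
clock: 13.7
position: [0.5822, -0.1144, 0.1677]
tcp_rot: [180.0, -0.1, 1.1]
force: [0.9, 0.6, -1.0]
grip_width: 0.0227
finger_force: 59.6
clock: 14.0
position: [0.5814, -0.1141, 0.1615]
tcp_rot: [-180.0, 0.0, 1.1]
force: [-0.6, 0.2, -2.1]
grip_width: 0.0222
finger_force: 59.6
clock: 14.2
position: [0.5813, -0.1141, 0.1595]
tcp_rot: [-180.0, 0.0, 1.1]
force: [0.4, -0.6, -2.2]
grip_width: 0.0224
finger_force: 59.6
```

```bash
for i in 1; do :; done; python3 -m creep '[[0,0,-0.03,0,0],[0,0,0,0,0]]'; python3 -m creep '[[0,0,-0.03,0,0],[0,0,0,0,0]]'; python3 -m creep '[[0,0,-0.03,0,0],[0,0,0,0,0]]'
```

```text
clock: 14.4
position: [0.5813, -0.1142, 0.1581]
tcp_rot: [-180.0, 0.0, 1.1]
force: [-1.4, 0.2, -1.6]
grip_width: 0.0224
finger_force: 59.6
clock: 14.6
position: [0.5812, -0.1142, 0.1569]
tcp_rot: [180.0, 0.0, 1.1]
force: [-0.3, 0.5, -0.3]
grip_width: 0.0224
finger_force: 59.8
clock: 14.8
position: [0.5813, -0.1143, 0.1558]
tcp_rot: [180.0, 0.0, 1.1]
force: [0.9, -0.8, 2.7]
grip_width: 0.0221
finger_force: 60.1
```

Contact with the sill is felt at TCP z ≈ 0.1565. I ease off slightly and slide in along the slope.

```bash
python3 -m creep '[[0,0,0.025,0,0],[-0.05,0,-0.035,0,0],[0,0,0,0,0]]'; python3 -m creep '[[-0.05,0,-0.035,0,0],[-0.05,0,-0.035,0,0],[0,0,0,0,0]]'; python3 -m creep '[[-0.05,0,-0.035,0,0],[0,0,0,0,0]]'
```

```text
clock: 15.1
position: [0.5785, -0.1142, 0.1547]
tcp_rot: [180.0, 0.0, 1.1]
force: [-0.1, -0.6, -0.3]
grip_width: 0.0223
finger_force: 59.9
clock: 15.4
position: [0.5735, -0.1144, 0.1512]
tcp_rot: [180.0, 0.0, 1.1]
force: [-0.1, -1.3, 0.4]
grip_width: 0.0227
finger_force: 59.8
clock: 15.6
position: [0.5711, -0.1145, 0.1495]
tcp_rot: [180.0, 0.0, 1.1]
force: [-0.2, -0.8, 1.5]
grip_width: 0.0224
finger_force: 59.9
```

```bash
python3 -m creep '[[-0.05,0,-0.034,0,0],[-0.05,0,-0.034,0,0],[0,0,0,0,0]]'; python3 -m creep '[[-0.05,0,-0.035,0,0],[-0.05,0,-0.035,0,0],[0,0,0,0,0]]'; python3 -m creep '[[-0.04,0,-0.028,0,0],[0,0,0,0,0]]';  python3 -m creep '[[-0.04,0,-0.028,0,0],[0,0,0,0,0]]'
```

```text
clock: 15.9
position: [0.566, -0.1144, 0.1461]
tcp_rot: [180.0, 0.0, 1.1]
force: [-0.1, -1.8, 1.8]
grip_width: 0.0229
finger_force: 59.9
clock: 16.2
position: [0.561, -0.1145, 0.1426]
tcp_rot: [180.0, 0.0, 1.1]
force: [-0.1, -2.9, 2.6]
grip_width: 0.0227
finger_force: 60.0
clock: 16.4
position: [0.5594, -0.1145, 0.1414]
tcp_rot: [180.0, -0.0, 1.1]
force: [-0.0, -3.6, 3.7]
grip_width: 0.0224
finger_force: 60.1
clock: 16.6
position: [0.5575, -0.1145, 0.1401]
tcp_rot: [180.0, -0.0, 1.1]
force: [1.0, -3.3, 5.7]
grip_width: 0.0227
finger_force: 60.2
```

```bash
python3 -m creep '[[0,-0.02,0,0,0],[0,0,0,0,0]]'; python3 -m creep '[[-0.03,0,-0.021,0,0],[0,0,0,0,0]]';  python3 -m creep '[[-0.03,0,-0.02,0,0],[0,0,0,0,0]]'; python3 tilt.py
```

```text
clock: 16.8
position: [0.5573, -0.1149, 0.1399]
tcp_rot: [-180.0, 0.0, 1.0]
force: [1.1, -1.7, 4.2]
grip_width: 0.0227
finger_force: 60.2
clock: 17.0
position: [0.5571, -0.1149, 0.1397]
tcp_rot: [-180.0, -0.2, 1.0]
force: [1.6, 0.6, 7.9]
grip_width: 0.0227
finger_force: 60.6
clock: 17.2
position: [0.5569, -0.1149, 0.1397]
tcp_rot: [180.0, -0.4, 1.0]
force: [3.8, 0.0, 10.2]
grip_width: 0.0226
finger_force: 60.9
tilt 34.01 top offset at tcp 0.0138 n 11699 15933 a range [-0.0859  0.0741] resid 0.00066
[ 0.5569 -0.1149  0.1397] [ 3.83  0.04 10.16]
```

```bash
python3 -m creep '[[-0.01,0,0.03,0,0],[0,0,0,0,0]]'; python3 -m creep '[[0,0,0.02,0,0],[0,0,0,0,0]]'; python3 tilt.py
```

```text
clock: 17.45
position: [0.5558, -0.115, 0.14]
tcp_rot: [-180.0, -0.3, 1.0]
force: [4.6, -1.0, 5.4]
grip_width: 0.0225
finger_force: 60.4
clock: 17.65
position: [0.5548, -0.115, 0.1402]
tcp_rot: [-180.0, -0.1, 1.1]
force: [5.2, -0.3, 0.8]
grip_width: 0.0226
finger_force: 59.9
tilt 35.02 top offset at tcp 0.0138 n 11443 15839 a range [-0.0845  0.0734] resid 0.00066
[ 0.5548 -0.115   0.1402] [ 5.18 -0.32  0.76]
```

```bash
python3 -m creep '[[-0.02,0,-0.014,0,0],[0,0,0,0,0]]'; python3 -m creep '[[-0.02,0,-0.014,0,0],[0,0,0,0,0]]'; python3 -m creep '[[-0.02,0,-0.014,0,0],[0,0,0,0,0]]'
```

```text
clock: 17.9
position: [0.552, -0.115, 0.1386]
tcp_rot: [-180.0, 0.1, 1.1]
force: [3.8, -1.0, -3.2]
grip_width: 0.0227
finger_force: 59.6
clock: 18.1
position: [0.5508, -0.115, 0.1381]
tcp_rot: [-180.0, 0.1, 1.1]
force: [2.3, -0.6, -3.7]
grip_width: 0.0222
finger_force: 59.5
clock: 18.3
position: [0.5502, -0.115, 0.1379]
tcp_rot: [-180.0, 0.1, 1.1]
force: [2.2, -1.4, -3.8]
grip_width: 0.0222
finger_force: 59.6
```

```bash
python3 -m creep '[[-0.03,0,-0.03,0,0],[0,0,0,0,0]]'; python3 -m creep '[[-0.03,0,-0.022,0,0],[0,0,0,0,0]]'; python3 -m creep '[[-0.03,0,-0.022,0,0],[0,0,0,0,0]]'; python3 tilt.py
```

```text
clock: 18.5
position: [0.5488, -0.115, 0.1364]
tcp_rot: [-180.0, 0.1, 1.1]
force: [1.9, -0.8, -2.6]
grip_width: 0.0225
finger_force: 59.6
clock: 18.7
position: [0.5474, -0.1151, 0.1355]
tcp_rot: [-180.0, 0.0, 1.1]
force: [2.0, 0.2, -2.8]
grip_width: 0.0222
finger_force: 59.6
clock: 18.9
position: [0.546, -0.1151, 0.1344]
tcp_rot: [-180.0, 0.0, 1.1]
force: [1.9, -0.4, -3.2]
grip_width: 0.0226
finger_force: 59.6
tilt 35.12 top offset at tcp 0.0138 n 11392 15828 a range [-0.0766  0.0734] resid 0.00066
[ 0.546  -0.1151  0.1344] [ 1.92 -0.4  -3.22]
```

```bash
for k in a; do :; done; python3 -m creep '[[-0.025,0,-0.0175,0,0],[0,0,0,0,0]]'|grep -E 'pos|force: \['; python3 -m creep '[[-0.025,0,-0.0175,0,0],[0,0,0,0,0]]'|grep -E 'pos|force: \['; python3 -m creep '[[-0.025,0,-0.0175,0,0],[0,0,0,0,0]]'|grep -E 'pos|force: \['; python3 -m creep '[[-0.025,0,-0.0175,0,0],[0,0,0,0,0]]'|grep -E 'pos|force: \['
```

```text
position: [0.5449, -0.1152, 0.1336]
force: [2.3, -1.5, -3.7]
position: [0.5436, -0.1152, 0.1327]
force: [1.9, -0.2, -1.7]
position: [0.5424, -0.1152, 0.1318]
force: [2.5, -0.1, -2.5]
position: [0.5412, -0.1152, 0.131]
force: [3.3, -0.2, -2.7]
```

```bash
python3 -m creep '[[-0.02,0,-0.014,0,0],[0,0,0,0,0]]'|grep -E 'pos|force: \['; python3 -m creep '[[-0.02,0,-0.014,0,0],[0,0,0,0,0]]'|grep -E 'pos|force: \['; python3 -m creep '[[-0.02,0,-0.014,0,0],[0,0,0,0,0]]'|grep -E 'pos|force: \['; python3 -m creep '[[-0.02,0,-0.014,0,0],[0,0,0,0,0]]'|grep -E 'pos|force: \['
```

```text
position: [0.5403, -0.1152, 0.1303]
force: [2.9, -0.7, -2.9]
position: [0.5393, -0.1152, 0.1296]
force: [2.0, -1.0, -2.8]
position: [0.5383, -0.1153, 0.1289]
force: [2.8, -0.7, -2.6]
position: [0.5373, -0.1153, 0.1282]
force: [3.4, -0.6, -3.1]
```

```bash
python3 -m creep '[[-0.02,0,-0.014,0,0],[0,0,0,0,0]]'|grep -E 'pos|force: \['; python3 -m creep '[[-0.02,0,-0.014,0,0],[0,0,0,0,0]]'|grep -E 'pos|force: \['; python3 -m creep '[[-0.02,0,-0.014,0,0],[0,0,0,0,0]]'|grep -E 'pos|force: \['
```

```text
position: [0.5365, -0.1153, 0.1276]
force: [4.0, -0.9, -2.1]
position: [0.536, -0.1153, 0.1272]
force: [4.8, -0.8, -1.5]
position: [0.5347, -0.1153, 0.1263]
force: [4.2, -0.7, -0.4]
```

```bash
python3 -m creep '[[-0.02,0,-0.014,0,0],[0,0,0,0,0]]'|grep -E 'pos|force: \['; python3 -m creep '[[-0.02,0,-0.014,0,0],[0,0,0,0,0]]'|grep -E 'pos|force: \['; python3 -m creep '[[-0.02,0,-0.014,0,0],[0,0,0,0,0]]'|grep -E 'pos|force: \['
```

```text
position: [0.5334, -0.1153, 0.1254]
force: [4.2, -0.8, -1.1]
position: [0.5334, -0.1153, 0.1253]
force: [5.2, -0.7, 0.7]
position: [0.5334, -0.1154, 0.1252]
force: [6.7, 0.1, 3.3]
```

```bash
python3 -m creep '[[-0.01,0,-0.007,0,0],[0,0,0,0,0]]'|grep -E 'pos|force: \['; python3 -m creep '[[0.025,0,0.0175,0,0],[0,0,0,0,0],[0,0,0,0,0]]'|grep -E 'pos|force: \['; python3 tilt.py
```

```text
position: [0.5335, -0.1154, 0.1252]
force: [7.9, 0.3, 4.5]
position: [0.5334, -0.1153, 0.1253]
force: [6.5, 0.1, 1.5]
tilt 35.03 top offset at tcp 0.0138 n 11497 15813 a range [-0.0867  0.0736] resid 0.00067
[ 0.5334 -0.1153  0.1253] [6.53 0.13 1.54]
```

The blade has stalled firmly: about 10 N along the slope, and no motion over the last steps after roughly 4 mm of pad travel. Releasing.

```bash
python3 -m creep '[[0,0,0,0,0.35],[0,0,0,0,0.45],[0,0,0,0,0.6],[0,0,0,0,0.6],[0,0,0,0,0.6]]'; python3 -m creep '[[0,0,0.1,0,0.6],[0,0,0.4,0,0.6],[0,0,0.8,0,0.6],[0,0,0.8,0,0.6],[0,0,0.8,0,0.6],[0,0,0.5,0,0.6],[0,0,0,0,0.6]]';  python3 - <<'E'
from rig import monitor,vision
import cv2,numpy as np
for n in("scene","wrist"):
    c=vision.camera_params(n);p,d=vision.capture(n);np.savez(n+"9.npz",p=p,d=d,t=monitor.get_state()["position"],**{k:np.array(v) for k,v in c.items()})
    cv2.imwrite("pics/f%s.png"%n,p[...,::-1])
a=cv2.imread("pics/fscene.png")[130:320,60:330];b=cv2.imread("pics/fwrist.png")
cv2.imwrite("pics/f.png",np.hstack([cv2.resize(a,(426,300)),cv2.resize(b,(370,300))]))
E
```

```text
clock: 22.8
position: [0.5315, -0.1151, 0.1244]
tcp_rot: [-180.0, 0.1, 1.1]
force: [-0.6, -0.1, 0.1]
grip_width: 0.051
finger_force: 0.0
clock: 23.5
position: [0.5341, -0.1159, 0.2994]
tcp_rot: [179.8, -0.5, 1.1]
force: [1.2, -0.1, -0.1]
grip_width: 0.0514
finger_force: 0.0
```

View pics/f.png

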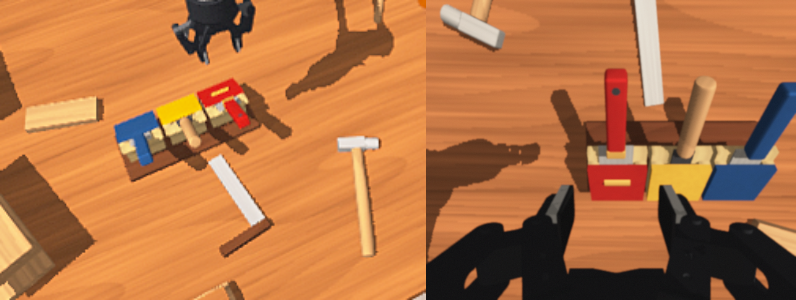

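The scraper sits in the red pocket with its handle at (616,110) in the wrist half; nothing else has moved. I check the tail position against where it was before release, then hand in.

Run:
```python
from h import *
c=np.load("wrist9.npz");p,d=c["p"],c["d"]
m=mask(p,"red").astype(np.uint8);k,l,st,ce=cv2.connectedComponentsWithStats(m)
for i in range(1,k):
    if st[i,4]>200:
        _,X=pts(c,d,cv2.erode((l==i).astype(np.uint8),np.ones((3,3),np.uint8))>0);print(st[i],"max x,z",np.percentile(X[:,0],99.5).round(4),np.percentile(X[:,2],99.5).round(4))
T=np.array([np.cos(np.radians(35)),np.sin(np.radians(35))])
t=np.array([.5334,.1253]);print("expected tail lower edge x",.5334+.0745,"top edge z ~",.1253+.0138+.0745*.7-.0124*.7)
```

```text
[ 248   88   31  106 2856] max x,z 0.6079 0.1829
[ 223  211   84   45 3073] max x,z 0.4853 0.095
expected tail lower edge x 0.6079 top edge z ~ 0.18257
```

The tail sits exactly where it was before release.

```bash
python3 -c "
from rig import env
print(env.close_job())"
```

```text
the job is handed in; nothing more can be done
None
```

The scraper is in the red pocket: it stopped firmly after about 4 mm of pad travel at about 10 N push, it did not shift on release, and the job is handed in; the pad and stop are out of sight, so their state is inferred from those readings.

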